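# Seat and clamp the well plate on the scanning stage

## Robot

A 7-joint arm with a two-finger parallel gripper is mounted at the origin on the work surface. World frame = base frame: x ahead of the robot, y to its left, z up, the work surface at z = 0. Lengths are in m, angles in rad, forces in N, time in s.
With the tool pointing down it reaches from about 0.425 to 0.875 m from the base axis. Payload 8.4 kg.
Tool frame: the origin (TCP) lies at the very end of the fingers, on their centre line; the grasp point (between the pads) lies 19 mm behind it (bot.pinch_z is the distance from the TCP to the grasp point, in m); z points along the fingers, y is the direction in which the jaws open and shut (so a half turn about z gives the same grasp; the last joint's range is limited). The gripper opens to 87 mm and grips with 3 to 60 N. Pads are 19 mm wide; open, the fingers measure 117 mm over their backs; the gripper's body (75 mm by 190 mm) begins 51 mm behind the grasp point.
Start: joints at [1.082, 0.333, 0.04, 1.465, -0.013, 1.343, -0.059], TCP at [0.247, -0.601, 0.223] pointing down, gripper open.
Joint ranges: [-2.58, 2.58], [-0.38, 2.09], [-1.3, 1.39], [0.25, 2.4], [-1.5, 4.64], [0.08, 2.09], [-2.65, 2.65]. Speed limits (rad/s): [2.22, 2.22, 2.79, 2.79, 3.14, 3.14, 3.14].

## Interface

Orientations are given as [roll, pitch, yaw] about the fixed x, y, z axes, in that order (R = Rz(yaw) Ry(pitch) Rx(roll)).
In Python, from cell import bot gives the robot as it stands. The module is installed in compiled form; this text tells all that it offers.
- The arm moves only by the tool arm_command, never from a script. Its argument "moves" is a list of rows, each a list of 3 entries, a list of its own where there are three numbers: the shift along the tool's x, y, z in mm, then the turn, a rotation vector about the tool's x, y, z in rad, then the opening, from -1 (shut) to 1 (fully open). A call has exactly 5 rows; each row is the pose to reach, as a shift and turn from the pose commanded when the call began, along the tool's axes at that moment; what a row does not reach only later rows make up. A row lasts 1/8 s, in which the tool goes at most 62.5 mm and 10.7 degrees, less where a joint would pass 70% of its speed; a pose out of reach is approached as far as the arm can. A call with a gripper value outside its range is refused whole. The fingers move at their own pace and stop on an object; "force" is the grip in N (left out, the last holds). Time passes only in rows, so rows that repeat a pose let the fingers close, or fill a call up. It gives the time, the measured TCP pose, the force and the opening at its end, in the units of the state.
- bot.state(): the state, without advancing time (a new reading comes with each control period).
- bot.read_camera(name): name is "scene" or "top" or "wrist"; returns a dict with "frame" (384x512x3 uint8, red, green, blue), "K" (3x3 intrinsics, pixels), "distortion" ([k1, k2, p1, p2, k3] as OpenCV has them; the pictures are not rectified), "world_to_cam" (4x4, takes a point from world to camera coordinates); the wrist camera has in their place "mount" (4x4, takes a point from camera to tool coordinates, whose origin is the TCP and whose axes are the flange's). Camera axes: x right, y down, z forward; pixel columns grow to the right and rows downward; lengths in m; the calibration is good to about 2 mm. A picture is of the moment at which its call begins: read the wrist's pose just before it. There is no depth.
- bot.job_done(): hands the job in, once; it reports no verdict.
The state is a dict: "time": time; "joint_positions": joint angles; "qd": joint speeds; "tau": joint torques, N m; "tool_pos": TCP position; "orientation": TCP orientation; "wrist_force": force on the tool from outside, world axes, zero at the start; "torque": the same for the moment, N m; "gripper_width": finger opening in m.
Only numpy, scipy, OpenCV 4.12 (cv2) and the standard library are available. Lean on these libraries where they do the work, as an engineer would, in place of code of your own. Each camera call takes 0.05 s, during which the arm holds its last target. There are 200 camera calls.

## Task

With the fingertips, push the black well plate along the stage deck into its corner, squarely against both steel stop bars, and lock it there by swinging the clamp arm round until its rubber roller presses on the plate. Only push: do not lift the plate off the deck, leave the jar, bottle and tip box where they stand, and finish with the hand clear.

Things in the scene. Friction and masses are not known exactly. Their poses are not given: they have to be found in the camera images.
- nest (a point): Where the plate belongs on the fixed stage: the point on the grey alloy deck (level, 45 mm above the bench) under the plate's middle when it is home. z up, x at right angles to the far stop bar, y to the side stop bar, along the deck's edges. The deck spans x -152 to +78, y -178 to +112 mm from here. A pale 74 x 110 mm window, flush in the deck, is centred here.
- far_stop (a point): Upper edge of the far stop bar's face that the plate goes against, 42.75 mm from the nest along its x. A fixed steel bar 12 mm wide, 10 mm high above the deck, from y = -64 to +76 mm of the nest. Home, the plate's long far side lies flat on it.
- side_stop (a point): Upper edge of the side stop bar's face that the plate goes against, 63.9 mm from the nest along its y. A fixed steel bar 12 mm wide, 10 mm high above the deck, from x = -29 to +41 mm of the nest. Home, the plate's short +y side lies flat on it.
- plate: Loose black 96-well plate, 85.5 (its x) x 127.8 (y) x 14.4 mm high, 60 to 140 g; the lowest 7.6 mm of its sides is a plain flange of the full size, above it the sides stand 1.5 mm further in. Origin: centre of its underside. Starts flat on the deck, 12 to 62 mm short of home in x and y, turned up to 0.2 rad; home, its axes lie along the nest's.
- clamp: Swing clamp: metal arm, 10 mm wide, on an upright pivot (the origin, 0.5 mm above the deck); x along the arm, z up. Open stop: arm at -120 degrees from the nest's x; starts within 0.35 rad of it; closes counter-clockwise seen from above. With the plate home the roller meets it at -30 degrees. Stiff pivot (0.06 N m): it stays where left and keeps pressing; 1.5 N on the post moves it.
- clamp_pivot (a point): Top of the clamp's round boss (32 mm diameter), on the pivot axis, 17 mm above the deck, at x = -100.75, y = +74 mm from the nest. The arm's top is 10.5 mm above the deck.
- clamp_post (a point): Centre of the top of the clamp's thumb post, an upright steel pin of 14 mm diameter on the arm, 42 mm from the pivot; it stands free from the arm's top (10.5 mm above the deck) to 33.5 mm above the deck. Push it sideways to swing the arm.
- clamp_roller (a point): Centre of the black rubber roller at the arm's end, 12 mm in diameter, from 2.5 to 12.5 mm above the deck, 60 mm from the pivot.
- jar: Bystander: small clear jar with a white cap, 34 mm in diameter and 38 mm high, standing on the deck near its corner. Origin: centre of its underside.
- bottle: Bystander: amber bottle, 60 mm in diameter and 125 mm high, on the bench beyond the side stop. Origin: centre of its underside.
- tipbox: Bystander: closed pipette tip box, 84 x 124 x 62 mm, on the bench beside the stage. Origin: centre of its underside.
Things that resemble listed ones, but are neither listed nor needed, are in the scene too. There is more than one size of the plate; the one meant has the size given above.

How it is judged:
At the end, for the whole second after the job is handed in: The plate lies flat on the deck, within 2 mm of its home against both stop bars and within 0.02 rad of square to them, at rest; the clamp's roller touches the plate's side and presses on it with at least 0.2 N with the hand away (x of plate in the frame of nest between -0.002 and 0.003 m and y of plate in the frame of nest between -0.002 and 0.003 m and z of plate in the frame of nest below 0.002 m and angle between the x axis of plate and the x axis of nest, either way round below 0.02 rad and angle between plate's own z axis and vertical below 0.03 rad and x of clamp_roller in the frame of plate between -0.05025 and -0.04475 m and contact force between clamp and plate above 0.2 N and linear speed of plate below 0.01 m/s and angular speed of plate below 0.1 rad/s).
It fails at once if the plate is lifted (underside more than 5 mm above the deck) or tipped more than 0.12 rad (z of plate in the frame of nest above 0.005 m or angle between plate's own z axis and vertical above 0.12 rad).
It fails at once if the jar, the bottle or the tip box is moved more than 15 mm or tipped (distance of any of jar, bottle, tipbox from where it was at the start of the episode above 0.015 m or angle between any of jar, bottle, tipbox's own z axis and vertical above 0.25 rad).
It also fails if it takes over 64 s, if anything falls off the work surface, if the arm or the gripper's body presses on something with over 40 N, if the wrist force passes 120 N, or if a joint passes its speed limit or range.

## Working session

There is one attempt and no reset: what is moved stays moved. The work goes in short steps, Python scripts to look and compute and a tool call to move; the robot and the scene stay as the last step left them, time stands still between calls to the robot, and variables do not carry over. Pictures are saved under pics/ and viewed, about 8 in all and at most 12, crops included, and the job is handed in when it is done.

Besides the shell and the picture viewer there is one more tool, called after ">>>" by a JSON object that holds its "op" and its "data". arm_command: Moves the arm, as the interface text tells. Its arguments: {"type":"object","properties":{"moves":{"type":"array"},"force":{"type":"number"}},"required":["moves"]}

```bash
mkdir -p pics; cat > h.py <<'E'
import numpy as np, cv2
from cell import bot
from scipy.spatial.transform import Rotation as R
def snap(n,f):
    s=bot.state(); c=bot.read_camera(n)
    if 'mount' in c:
        T=np.eye(4);T[:3,:3]=R.from_euler('xyz',s['orientation']).as_matrix();T[:3,3]=s['tool_pos']
        c['world_to_cam']=np.linalg.inv(T@c['mount'])
    np.savez(f'pics/{f}.npz',**{k:np.array(v) for k,v in c.items()})
    cv2.imwrite(f'pics/{f}.png',c['frame'][:,:,::-1]); return c
def load(f): return dict(np.load(f'pics/{f}.npz'))
def ray(c,px,z):
    px=np.array(px,float).reshape(-1,1,2)
    u=cv2.undistortPoints(px,c['K'],c['distortion'])[:,0]
    T=np.linalg.inv(c['world_to_cam']); d=np.c_[u,np.ones(len(u))]@T[:3,:3].T; o=T[:3,3]
    return o+d*((z-o[2])/d[:,2])[:,None]
def proj(c,P):
    w=c['world_to_cam']; r=cv2.Rodrigues(w[:3,:3].copy())[0]
    return cv2.projectPoints(np.array(P,float).reshape(-1,1,3),r,w[:3,3],c['K'],c['distortion'])[0][:,0]
E
python3 - <<'E'
from h import *
s=bot.state(); print({k:np.round(v,3) for k,v in s.items()})
for n in('scene','top'):
    c=snap(n,n+'0'); print(n,np.linalg.inv(c['world_to_cam']).round(2)); print(c['K'],c['distortion'])
a=cv2.imread('pics/top0.png'); cv2.imwrite('pics/top0b.png',cv2.resize(a,(800,600),interpolation=2))
E
```

```text
{'time': np.float64(0.0), 'joint_positions': array([ 1.082,  0.334,  0.04 ,  1.466, -0.013,  1.343, -0.058]), 'qd': array([ 0.002,  0.   , -0.001,  0.001,  0.001,  0.   ,  0.001]), 'tau': array([ 1.0000e-03, -6.5635e+01,  1.3360e+00, -4.0380e+01, -6.0000e-02,
        4.5000e-02,  0.0000e+00]), 'tool_pos': array([ 0.247, -0.601,  0.222]), 'orientation': array([-3.14,  0.  ,  0.39]), 'wrist_force': array([ 0.393,  0.091, -0.078]), 'torque': array([-0.005,  0.009,  0.007]), 'gripper_width': np.float64(0.087)}
scene [[ 0.8   0.46 -0.37  0.95]
 [ 0.59 -0.65  0.48 -0.49]
 [-0.02 -0.6  -0.8   0.89]
 [ 0.    0.    0.    1.  ]]
[[407.59669303   0.         251.9154605 ]
 [  0.         407.59669303 195.9111875 ]
 [  0.           0.           1.        ]] [-0.05930011  0.          0.          0.          0.        ]
top [[-0.03 -0.98  0.2   0.34]
 [-1.    0.03 -0.    0.02]
 [-0.   -0.2  -0.98  1.35]
 [ 0.    0.    0.    1.  ]]
[[490.31324859   0.         257.38719859]
 [  0.         490.31324859 193.47397454]
 [  0.           0.           1.        ]] [-0.09596232  0.          0.          0.          0.        ]
```

View pics/top0b.png

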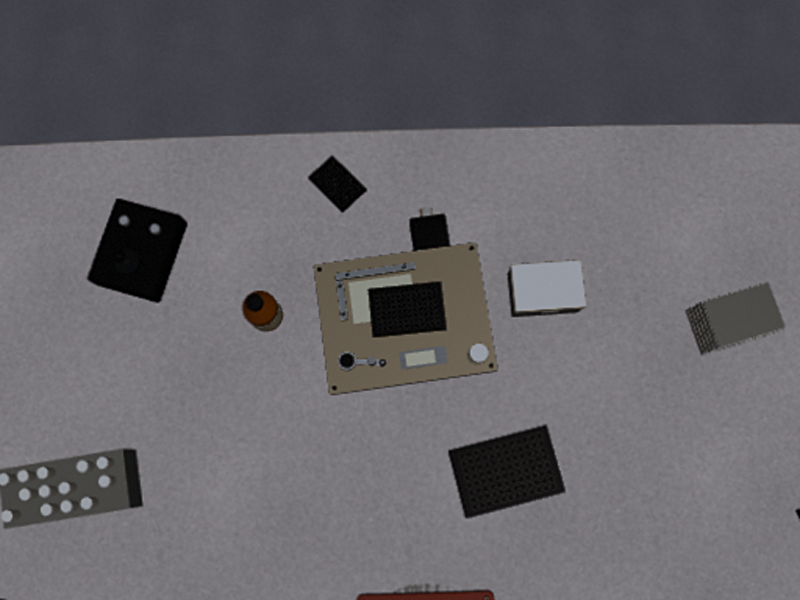

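View pics/scene0.png

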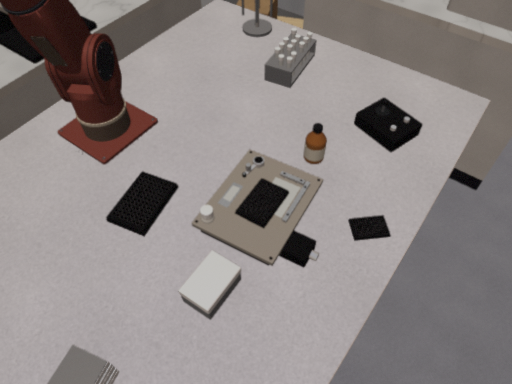

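The top view (800-scale px) shows the deck with corners at about (315,265), (475,243), (497,370) and (331,394). The plate is at (407,309), the clamp pivot at (347,360), its roller near (382,362) and the jar at (479,352). The far stop is at the top and the side stop on the left. The scene view agrees.

```bash
python3 - <<'E'
from h import *
c=load('top0'); f=c['frame'].astype(int); k=512/800
cor=np.array([[315,265],[475,243],[497,370],[331,394]])*k
print(ray(c,cor,.045).round(3))
hsv=cv2.cvtColor(c['frame'],cv2.COLOR_RGB2HSV)
print(hsv[int(300*k),int(460*k)],hsv[int(420*k),int(400*k)],hsv[int(310*k),int(407*k)])
m=((hsv[...,1]>45)&(hsv[...,2]>60)).astype(np.uint8)
m[:, :190]=0;m[:, 330:]=0;m[:150]=0;m[260:]=0
m=cv2.morphologyEx(m,cv2.MORPH_CLOSE,np.ones((5,5)))
q=max(cv2.findContours(m,0,2)[0],key=cv2.contourArea)
W=ray(c,q[:,0].astype(float),.045)[:,:2]
r=cv2.minAreaRect((W*1000).astype(np.float32)); print('deck',r)
b=(hsv[...,2]<45).astype(np.uint8); b[:178]=0;b[218:]=0;b[:,:230]=0;b[:,292:]=0
q=max(cv2.findContours(b,0,2)[0],key=cv2.contourArea)
W=ray(c,q[:,0].astype(float),.0594)[:,:2]
print('plate',cv2.minAreaRect((W*1000).astype(np.float32)))
for n,p,z in(('pivot',(347,360),.062),('roller',(382,362),.0575),('jar',(479,352),.083),('post',(371,361),.0785)): print(n,ray(c,np.array(p)*k,z).round(3))
E
```

```text
[[ 0.676  0.175  0.045]
 [ 0.709 -0.108  0.045]
 [ 0.483 -0.135  0.045]
 [ 0.45   0.149  0.045]]
[ 18  55 102] [140  12 126] [150  23  11]
deck ((580.2886962890625, 22.15533447265625), (228.84732055664062, 287.427734375), 6.7085280418396)
plate ((591.0916137695312, 16.621143341064453), (85.07441711425781, 126.16131591796875), 4.473864555358887)
pivot [[0.505 0.119 0.062]]
roller [[0.5   0.061 0.058]]
jar [[ 0.51  -0.102  0.083]]
post [[0.5   0.078 0.079]]
```

```bash
cat >> h.py <<'E'
def go(x,y,z,yaw,show=True):
    "shift in mm (tool axes) and turn about tool z from the present pose to a world pose, tool down"
    s=bot.state(); r=R.from_euler('xyz',s['orientation'])
    t=R.from_euler('xyz',[np.pi,0,yaw])
    print('t',round(float(s['time']),2),'pos',(np.array(s['tool_pos'])*1e3).round(1),'rpy',np.round(s['orientation'],3))
    print('shift',(r.inv().apply(np.array([x,y,z])-s['tool_pos'])*1e3).round(1),'turn',(r.inv()*t).as_rotvec().round(3))
E
python3 - <<'E'
from h import *
c=bot.read_camera('wrist'); print(c['mount'].round(3),c['K'].round(0))
go(.54,.0,.33,.117)
c=load('top0');print(ray(c,np.array([262,310])*.64,.12).round(3))
E
```

```text
[[ 0.001 -0.967 -0.253  0.068]
 [ 1.     0.     0.002 -0.   ]
 [-0.001 -0.253  0.967 -0.161]
 [ 0.     0.     0.     1.   ]] [[294.   0. 252.]
 [  0. 294. 194.]
 [  0.   0.   1.]]
t 0.15 pos [ 246.8 -600.9  221.9] rpy [-3.14  0.    0.39]
shift [ 499.5 -444.6 -107.6] turn [-0.001  0.     0.273]
[[0.583 0.254 0.12 ]]
```

```bash
python3 -c "
from h import *
go(.53,.03,.21,.117)"
```

```text
t 0.15 pos [ 246.8 -600.9  221.9] rpy [-3.14  0.    0.39]
shift [ 501.7 -476.    12.4] turn [-0.001  0.     0.273]
```

>>> {"op": "arm_command", "data": {"moves": [[[50,-48,0],[0,0,0.05],1],[[100,-95,0],[0,0,0.1],1],[[150,-143,0],[0,0,0.15],1],[[200,-190,0],[0,0,0.2],1],[[250,-238,0],[0,0,0.273],1]]}}

```text
time: 0.78
tool_pos: [0.375, -0.3139, 0.2225]
orientation: [3.141, -0.0, 0.115]
wrist_force: [1.3, 0.7, 0.0]
gripper_width: 0.0865
```

```bash
python3 -c "
from h import *
go(.53,.03,.21,.117)"
```

```text
t 0.78 pos [ 375.  -313.9  222.5] rpy [ 3.141 -0.     0.115]
shift [ 193.4 -323.9   12.5] turn [ 0.    -0.    -0.002]
```

>>> {"op": "arm_command", "data": {"moves": [[[36,-60,3],[0,0,0],1],[[72,-120,6],[0,0,0],1],[[108,-180,8],[0,0,0],1],[[143,-240,10],[0,0,0],1],[[178,-297,12],[0,0,0],1]]}}

```text
time: 1.4
tool_pos: [0.503, -0.0293, 0.2116]
orientation: [3.141, -0.0, 0.116]
wrist_force: [1.2, -1.2, 0.2]
gripper_width: 0.0869
```

>>> {"op": "arm_command", "data": {"moves": [[[0,0,0],[0,0,0],0],[[0,0,0],[0,0,0],0],[[0,0,0],[0,0,0],-0.3],[[0,0,0],[0,0,0],-0.3],[[0,0,0],[0,0,0],-0.3]]}}

```text
time: 2.02
tool_pos: [0.5025, -0.0318, 0.2117]
orientation: [3.141, -0.0, 0.115]
wrist_force: [-0.7, 0.2, 0.4]
gripper_width: 0.0453
```

```bash
python3 - <<'E'
from h import *
c=snap('wrist','w1'); go(.53,.03,.21,.117)
a=cv2.imread('pics/w1.png'); cv2.imwrite('pics/w1b.png',cv2.resize(a,(800,600),interpolation=2))
E
```

```text
t 2.08 pos [502.5 -31.6 211.7] rpy [ 3.141 -0.     0.116]
shift [ 34.4 -58.    1.7] turn [ 0.    -0.    -0.001]
```

View pics/w1b.png

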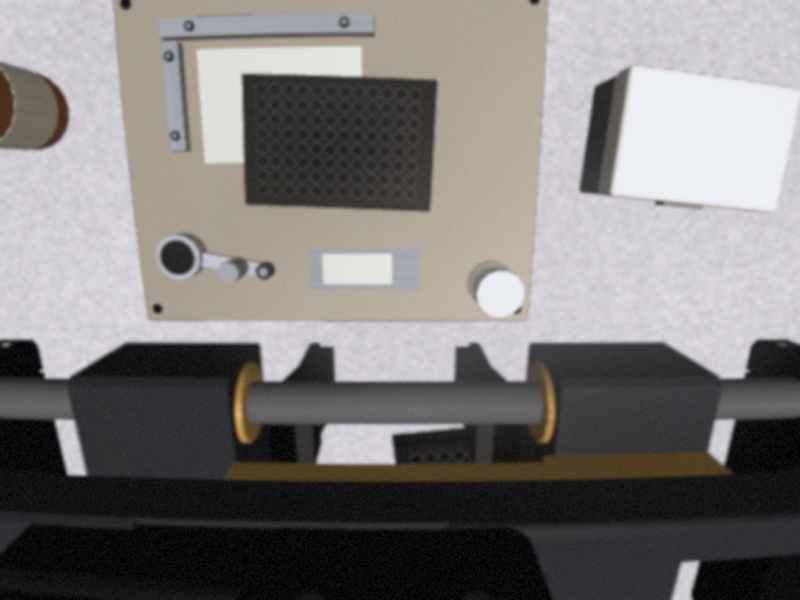

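The wrist view (800-scale px) shows the far stop bar at (160–375, 25), the side stop at (175, 40–150) and the pale window's corner at (197,48). The plate has corners at about (243,74), (436,80), (430,210) and (245,204). The pivot is at (180,257), the post at (232,270), the roller at (264,270) and the jar cap at (499,292).

```bash
cat >> h.py <<'E'
def edge(img,p,q,c,z,n=25,h=7):
    "subpixel line along p-q (px): strongest gradient across it; returns world point and direction"
    p,q=np.array(p,float),np.array(q,float); d=(q-p)/np.linalg.norm(q-p); nn=np.array([-d[1],d[0]])
    t=np.linspace(-h,h,8*h+1); pts=[]
    for a in np.linspace(0,1,n):
        s=p+a*(q-p)+t[:,None]*nn
        v=cv2.remap(img,s[:,0].astype(np.float32)[None],s[:,1].astype(np.float32)[None],1)[0]
        pts.append(s[np.argmax(abs(np.gradient(cv2.GaussianBlur(v[None],(0,0),3)[0])))])
    W=ray(c,pts,z)[:,:2].astype(np.float32)
    vx,vy,x,y=cv2.fitLine(W,cv2.DIST_HUBER,0,.001,.001).ravel()
    return np.array([x,y]),np.array([vx,vy])
def meet(a,b): 
    s=np.linalg.solve(np.c_[a[1],-b[1]],b[0]-a[0]); return a[0]+s[0]*a[1]
def ang(l,ref=0): return ((np.arctan2(l[1][1],l[1][0])-ref+np.pi/4)%(np.pi/2))-np.pi/4
E
python3 - <<'E'
from h import *
c=load('w1'); g=cv2.cvtColor(c['frame'],cv2.COLOR_RGB2GRAY).astype(np.float32); k=.64
E=lambda p,q,z,h=4: edge(g,np.array(p)*k,np.array(q)*k,c,z,h=h)
wt=E((205,48),(355,46),.045); wl=E((198,55),(204,155),.045)
dl=E((122,60),(147,300),.045); db=E((170,320),(500,320),.045); dr=E((545,60),(530,260),.045)
for n,l in dict(wt=wt,wl=wl,dl=dl,db=db,dr=dr).items(): print(n,round(ang(l),4))
yaw=np.mean([ang(wt),ang(db),ang(dl)]);
def N(yaw): return np.array([[np.cos(yaw),-np.sin(yaw)],[np.sin(yaw),np.cos(yaw)]])
M=N(yaw)
nw=meet(wt,wl)-M@[.037,.055]; nd=meet(db,dl)-M@[-.152,.112]; nd2=meet(db,dr)-M@[-.152,-.178]
print('yaw',yaw,'nest win',nw,'deck',nd,nd2)
pl=[E((250,74),(430,80),.0594),E((436,90),(431,200),.0594),E((255,204),(420,210),.0594),E((244,84),(246,195),.0594)]
C=np.array([meet(pl[i],pl[(i+1)%4]) for i in range(4)])
print('plate ang',[round(ang(l,yaw),4) for l in pl],'centre nest',((C.mean(0)-nw)@M*1e3).round(1),'sides',np.linalg.norm(C-np.roll(C,1,0),axis=1).round(4))
for n,p,z in(('farstop',(270,37),.055),('side',(186,100),.055),('pivot',(180,257),.062),('post',(231,266),.0785),('roller',(264,270),.0575),('jar',(499,292),.083)):
    w=ray(c,np.array(p)*k,z)[0]; print(n,w.round(3),((w[:2]-nw)@M*1e3).round(1))
E
```

```text
wt 0.1139
wl 0.1131
dl 0.1089
db 0.1103
dr 0.1141
yaw 0.11101937 nest win [0.6128071  0.05806048] deck [0.61345439 0.0563102 ] [0.61305266 0.0579423 ]
plate ang [np.float32(-0.0333), np.float32(-0.0336), np.float32(-0.0373), np.float32(-0.0394)] centre nest [-25.8 -40.3] sides [0.1241 0.0829 0.1246 0.0824]
farstop [0.653 0.065 0.055] [40.2  2.3]
side [0.609 0.118 0.055] [ 2.7 59.9]
pivot [0.505 0.117 0.062] [-100.7   70.7]
post [0.506 0.076 0.079] [-104.1   29.3]
roller [0.501 0.059 0.057] [-110.6   13.6]
jar [ 0.51  -0.1    0.083] [-119.7 -146. ]
```

```bash
cat >> h.py <<'E'
NEST=np.array([.613,.058]); YAW=.112; M=np.array([[np.cos(YAW),-np.sin(YAW)],[np.sin(YAW),np.cos(YAW)]])
def gon(nx,ny,z,dyaw):
    s=bot.state(); w=NEST+M@[nx/1e3,ny/1e3]
    print('now in nest',((np.array(s['tool_pos'][:2])-NEST)@M*1e3).round(1),'F',np.array(s['wrist_force']).round(1),'w',round(float(s['gripper_width']),3)); go(w[0],w[1],z,YAW+dyaw)
E
python3 -c "
from h import *
gon(-27,-125,.12,1.571)"
```

```text
now in nest [-119.8  -76.7] F [ 0.7  0.  -0. ] w 0.041
t 2.08 pos [502.5 -31.6 211.7] rpy [ 3.141 -0.     0.116]
shift [92.6 48.7 91.7] turn [ 0.    -0.    -1.567]
```

>>> {"op": "arm_command", "data": {"moves": [[[20,10,15],[0,0,-0.18],-0.3],[[40,20,30],[0,0,-0.36],-0.3],[[60,30,45],[0,0,-0.54],-0.3],[[75,40,55],[0,0,-0.72],-0.3],[[92,48,60],[0,0,-0.9],-0.3]]}}

```text
time: 2.7
tool_pos: [0.5997, -0.0687, 0.1507]
orientation: [-3.141, 0.0, 1.022]
wrist_force: [-0.5, 0.4, -1.3]
gripper_width: 0.0304
```

```bash
python3 -c "
from h import *
gon(-27,-125,.12,1.571)"
```

```text
now in nest [ -27.4 -124.4] F [-0.5  0.4 -1.3] w 0.03
t 2.7 pos [599.7 -68.7 150.7] rpy [-3.141  0.     1.022]
shift [-0.2  0.7 30.7] turn [-0.001  0.    -0.661]
```

>>> {"op": "arm_command", "data": {"moves": [[[0,0,20],[0,0,-0.17],-0.3],[[0,0,40],[0,0,-0.34],-0.3],[[0,0,60],[0,0,-0.51],-0.3],[[0,0,75],[0,0,-0.66],-0.3],[[0,0,90],[0,0,-0.661],-0.3]]}}

```text
time: 3.32
tool_pos: [0.5995, -0.0684, 0.0609]
orientation: [-3.142, -0.0, 1.676]
wrist_force: [0.1, -0.2, -0.6]
gripper_width: 0.0303
```

```bash
python3 - <<'E'
from h import *
gon(-27,-75.5,.049,1.571)
E
```

```text
now in nest [ -27.5 -124.1] F [ 0.1 -0.2 -0.6] w 0.03
t 3.33 pos [599.5 -68.4  60.9] rpy [-3.142 -0.     1.676]
shift [48.6  0.2 11.9] turn [-0.    -0.    -0.007]
```

>>> {"op": "arm_command", "data": {"moves": [[[0,0,6],[0,0,0],-0.3],[[0,0,11.5],[0,0,-0.007],-0.3],[[3,0,11.5],[0,0,-0.007],-0.3],[[7,0,11.5],[0,0,-0.007],-0.3],[[12,0,11.5],[0,0,-0.007],-0.3]]}}

```text
time: 3.95
tool_pos: [0.5986, -0.0559, 0.0506]
orientation: [3.141, 0.0, 1.684]
wrist_force: [0.4, -1.5, 0.0]
gripper_width: 0.0305
```

>>> {"op": "arm_command", "data": {"moves": [[[5,0,0],[0,0,0],-0.3],[[10,0,0],[0,0,0],-0.3],[[15,0,0],[0,0,0],-0.3],[[20,0,0],[0,0,0],-0.3],[[25,0,0],[0,0,0],-0.3]]}}

```text
time: 4.58
tool_pos: [0.5954, -0.0311, 0.0501]
orientation: [3.142, 0.0, 1.685]
wrist_force: [0.1, -2.3, 1.7]
gripper_width: 0.0306
```

>>> {"op": "arm_command", "data": {"moves": [[[4,0,0],[0,0,0],-0.3],[[7,0,0],[0,0,0],-0.3],[[9,0,0],[0,0,0],-0.3],[[10,0,0],[0,0,0],-0.3],[[10,0,0],[0,0,0],-0.3]]}}

```text
time: 5.2
tool_pos: [0.5943, -0.0213, 0.05]
orientation: [-3.141, -0.0, 1.685]
wrist_force: [0.6, -2.0, -0.2]
gripper_width: 0.0304
```

```bash
python3 - <<'E'
from h import *
gon(-27,-75.5,.049,1.571)
snap('top','top1')
a=cv2.imread('pics/top1.png')[140:270,190:330]; cv2.imwrite('pics/top1b.png',cv2.resize(a,None,fx=5,fy=4.5,interpolation=2))
E
```

```text
now in nest [-27.5 -76.7] F [ 0.6 -2.  -0.2] w 0.03
t 5.2 pos [594.3 -21.3  50. ] rpy [-3.141 -0.     1.685]
shift [1.2 0.5 1. ] turn [-0.    -0.     0.002]
```

View pics/top1b.png

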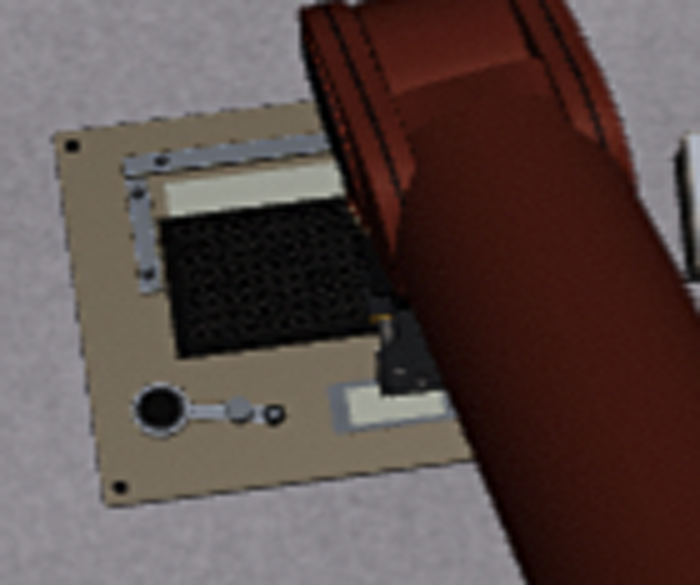

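The top crop shows the plate square to the deck, with a gap of a few mm to the side stop at crop (160,250) and a wider gap to the far stop. Next is the x push.

>>> {"op": "arm_command", "data": {"moves": [[[-8,0,0],[0,0,0],-0.3],[[-14,0,-20],[0,0,0.0],-0.3],[[-14,0,-50],[0,0,0.18],0],[[-14,-10,-60],[0,0,0.36],0],[[-10,-20,-60],[0,0,0.54],0]]}}

```text
time: 5.88
tool_pos: [0.5765, -0.0341, 0.1126]
orientation: [3.139, -0.001, 1.138]
wrist_force: [-0.1, 0.6, 0.1]
gripper_width: 0.0422
```

```bash
python3 -c "
from h import *
gon(-86,-20,.1,0)"
```

```text
now in nest [-46.6 -87.4] F [-0.1  0.6  0.1] w 0.042
t 5.88 pos [576.5 -34.1 112.6] rpy [ 3.139e+00 -1.000e-03  1.138e+00]
shift [ 37.2 -68.7  12.5] turn [ 0.002 -0.003  1.026]
```

>>> {"op": "arm_command", "data": {"moves": [[[8,-14,0],[0,0,0.18],0],[[15,-28,0],[0,0,0.36],0],[[22,-42,0],[0,0,0.54],0],[[30,-56,0],[0,0,0.72],0],[[37,-69,0],[0,0,0.9],0]]}}

```text
time: 6.5
tool_pos: [0.5282, 0.029, 0.1115]
orientation: [-3.142, -0.001, 0.239]
wrist_force: [0.5, 0.3, -0.1]
gripper_width: 0.0434
```

```bash
python3 -c "
from h import *
gon(-86,-20,.07,0)"
```

```text
now in nest [-87.5 -19.3] F [ 0.5  0.3 -0.1] w 0.043
t 6.5 pos [528.2  29.  111.5] rpy [-3.142e+00 -1.000e-03  2.390e-01]
shift [ 1.4  0.9 41.5] turn [-0.    -0.001  0.127]
```

>>> {"op": "arm_command", "data": {"moves": [[[1.4,0,15],[0,0,0.127],0],[[1.4,0,30],[0,0,0.127],0],[[1.4,0,45],[0,0,0.127],0],[[1.4,0,57],[0,0,0.127],0],[[1.4,0,62],[0,0,0.127],0]]}}

```text
time: 7.12
tool_pos: [0.5289, 0.0288, 0.0471]
orientation: [-3.141, 0.001, 0.118]
wrist_force: [-0.2, 0.0, 0.4]
gripper_width: 0.0438
```

```bash
python3 -c "
from h import *
gon(-53,-20,.049,0)"
```

```text
now in nest [-86.8 -19.6] F [-0.2  0.   0.4] w 0.044
t 7.12 pos [528.9  28.8  47.1] rpy [-3.141e+00  1.000e-03  1.180e-01]
shift [33.8  0.6 -2. ] turn [-0.     0.001  0.006]
```

>>> {"op": "arm_command", "data": {"moves": [[[4,0,-2],[0,0,0.006],0],[[9,0,-3],[0,0,0.006],0],[[14,0,-3],[0,0,0.006],0],[[18,0,-3],[0,0,0.006],0],[[23,0,-3],[0,0,0.006],0]]}}

```text
time: 7.75
tool_pos: [0.5525, 0.0317, 0.0512]
orientation: [3.142, 0.0, 0.112]
wrist_force: [-2.4, -0.6, 1.1]
gripper_width: 0.0438
```

>>> {"op": "arm_command", "data": {"moves": [[[3,0,0],[0,0,0],0],[[6,0,0],[0,0,0],0],[[8,0,0],[0,0,0],0],[[10,0,0],[0,0,0],0],[[11,0,0],[0,0,0],0]]}}

```text
time: 8.38
tool_pos: [0.5627, 0.0329, 0.0509]
orientation: [-3.142, 0.001, 0.112]
wrist_force: [-5.6, -0.7, 4.0]
gripper_width: 0.0433
```

```bash
python3 -c "
from h import *
gon(-53,-20,.049,0)"
```

```text
now in nest [-52.8 -19.4] F [-5.6 -0.7  4. ] w 0.043
t 8.38 pos [562.7  32.9  50.9] rpy [-3.142e+00  1.000e-03  1.120e-01]
shift [-0.2  0.6  1.9] turn [-0.     0.001 -0.   ]
```

>>> {"op": "arm_command", "data": {"moves": [[[0.4,0,0],[0,0,0],0],[[0.8,0,0],[0,0,0],0],[[1.2,0,0],[0,0,0],0],[[1.2,0,0],[0,0,0],0],[[1.2,0,0],[0,0,0],0]]}}

```text
time: 9.0
tool_pos: [0.5628, 0.0329, 0.0508]
orientation: [3.141, 0.003, 0.112]
wrist_force: [-8.4, -0.4, 5.7]
gripper_width: 0.0438
```

```bash
python3 -c "
from h import *
gon(-53,-20,.049,0)"
```

```text
now in nest [-52.7 -19.4] F [-8.4 -0.4  5.7] w 0.044
t 9.0 pos [562.8  32.9  50.8] rpy [3.141e+00 3.000e-03 1.120e-01]
shift [-0.3  0.6  1.8] turn [ 0.     0.003 -0.   ]
```

>>> {"op": "arm_command", "data": {"moves": [[[-6,0,0],[0,0,0],0],[[-12,0,0],[0,0,0],0],[[-12,0,-30],[0,0,0],0],[[-12,0,-60],[0,0,-0.18],-0.3],[[0,20,-60],[0,0,-0.36],-0.3]]}}

```text
time: 9.62
tool_pos: [0.568, 0.0148, 0.1141]
orientation: [3.139, -0.005, 0.48]
wrist_force: [0.2, -0.1, -0.4]
gripper_width: 0.0333
```

```bash
python3 -c "
from h import *
gon(-2,-95,.11,1.571)"
```

```text
now in nest [-49.6 -37.9] F [ 0.2 -0.1 -0.4] w 0.033
t 9.62 pos [568.   14.8 114.1] rpy [ 3.139 -0.005  0.48 ]
shift [23.8 70.4  4.3] turn [ 0.005 -0.003 -1.203]
```

>>> {"op": "arm_command", "data": {"moves": [[[5,14,0],[0.005,-0.003,-0.18],-0.3],[[10,28,0],[0.005,-0.003,-0.36],-0.3],[[15,42,0],[0.005,-0.003,-0.54],-0.3],[[20,56,0],[0.005,-0.003,-0.72],-0.3],[[24,70,0],[0.005,-0.003,-0.9],-0.3]]}}

```text
time: 10.25
tool_pos: [0.6202, -0.0386, 0.1112]
orientation: [-3.137, 0.0, 1.378]
wrist_force: [0.9, 0.6, 0.2]
gripper_width: 0.0306
```

```bash
python3 -c "
from h import *
snap('wrist','w2')
gon(-2,-95,.05,1.571)
a=cv2.imread('pics/w2.png'); cv2.imwrite('pics/w2b.png',cv2.resize(a,(800,600),interpolation=2))
"
```

```text
now in nest [ -3.  -99.1] F [ 0.2 -1.6  0. ] w 0.03
t 10.3 pos [621.1 -40.9 111. ] rpy [-3.137e+00  1.000e-03  1.385e+00]
shift [ 4.3 -0.  61. ] turn [-0.004  0.    -0.298]
```

>>> {"op": "arm_command", "data": {"moves": [[[4,0,15],[-0.004,0,-0.15],-0.3],[[4,0,30],[-0.004,0,-0.298],-0.3],[[4,0,45],[-0.004,0,-0.298],-0.3],[[4,0,57],[-0.004,0,-0.298],-0.3],[[4,0,60],[-0.004,0,-0.298],-0.3]]}}

```text
time: 10.92
tool_pos: [0.6197, -0.0343, 0.0502]
orientation: [-3.139, -0.001, 1.667]
wrist_force: [-0.1, 0.2, -0.0]
gripper_width: 0.0302
```

```bash
python3 -c "
from h import *
gon(-2,-76,.05,1.571)
"
```

```text
now in nest [ -3.6 -92.5] F [-0.1  0.2 -0. ] w 0.03
t 10.93 pos [619.7 -34.3  50.2] rpy [-3.139e+00 -1.000e-03  1.667e+00]
shift [16.5  1.4  0.2] turn [-0.003 -0.001 -0.016]
```

>>> {"op": "arm_command", "data": {"moves": [[[5,0,0],[-0.003,0,-0.016],-0.3],[[10,0,0],[-0.003,0,-0.016],-0.3],[[13,0,0],[-0.003,0,-0.016],-0.3],[[15.5,0,0],[-0.003,0,-0.016],-0.3],[[17.5,0,0],[-0.003,0,-0.016],-0.3]]}}

```text
time: 11.55
tool_pos: [0.6186, -0.0172, 0.0512]
orientation: [3.14, -0.0, 1.685]
wrist_force: [-0.5, -1.1, 0.7]
gripper_width: 0.0302
```

>>> {"op": "arm_command", "data": {"moves": [[[0.5,0,0],[0,0,0],-0.3],[[1,0,0],[0,0,0],-0.3],[[1.5,0,0],[0,0,0],-0.3],[[2,0,0],[0,0,0],-0.3],[[2,0,0],[0,0,0],-0.3]]}}

```text
time: 12.18
tool_pos: [0.6185, -0.0159, 0.0512]
orientation: [3.14, 0.0, 1.685]
wrist_force: [1.5, -4.5, 1.5]
gripper_width: 0.0308
```

```bash
python3 -c "
from h import *
gon(-2,-74,.05,1.571)
"
```

```text
now in nest [ -2.8 -74.1] F [ 1.5 -4.5  1.5] w 0.031
t 12.18 pos [618.5 -15.9  51.2] rpy [3.14  0.    1.685]
shift [0.1 0.8 1.2] turn [0.002 0.    0.002]
```

>>> {"op": "arm_command", "data": {"moves": [[[0.5,0,0],[0,0,0],-0.3],[[1,0,0],[0,0,0],-0.3],[[1.5,0,0],[0,0,0],-0.3],[[1.5,0,0],[0,0,0],-0.3],[[1.5,0,0],[0,0,0],-0.3]]}}

```text
time: 12.8
tool_pos: [0.6184, -0.0157, 0.0512]
orientation: [3.14, 0.002, 1.684]
wrist_force: [1.7, -7.6, 1.2]
gripper_width: 0.0306
```

```bash
python3 - <<'E'
from h import *
gon(-2,-74,.05,1.571)
c=snap('wrist','w3'); a=cv2.imread('pics/w3.png'); cv2.imwrite('pics/w3b.png',cv2.resize(a,(800,600),interpolation=2))
E
```

```text
now in nest [ -2.8 -73.8] F [ 1.7 -7.6  1.2] w 0.031
t 12.8 pos [618.4 -15.7  51.2] rpy [3.140e+00 2.000e-03 1.684e+00]
shift [-0.2  0.8  1.2] turn [0.002 0.002 0.001]
```

View pics/w3b.png

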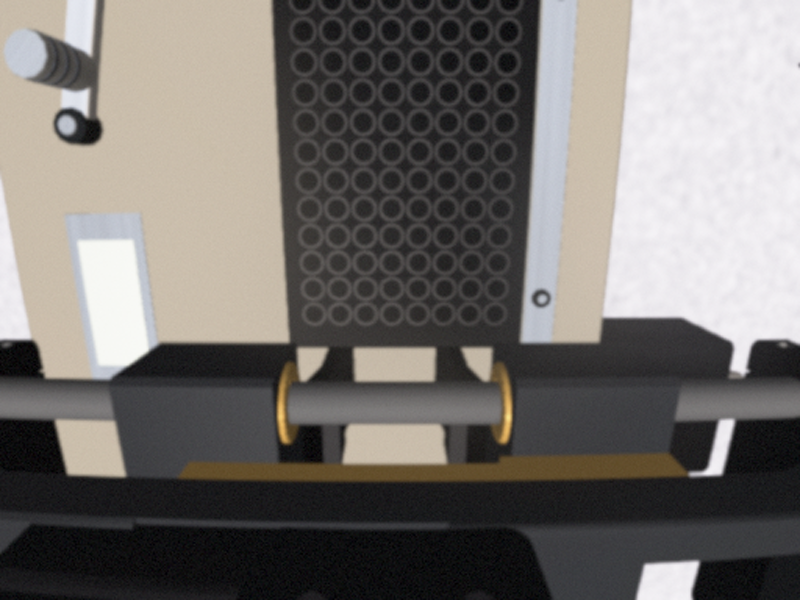

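The view shows the plate's long side running flush along the far stop (x≈530, y 0–340), and the fingers have stalled on the side-stop push. Next I retreat and swing the clamp.

>>> {"op": "arm_command", "data": {"moves": [[[-6,0,0],[0,0,0],-0.3],[[-12,0,-15],[0,0,0],-0.6],[[-12,-10,-45],[0,0,0.15],-1],[[-5,-30,-65],[0,0,0.33],-1],[[5,-50,-65],[0,0,0.5],-1]]}}

```text
time: 13.48
tool_pos: [0.5686, -0.0136, 0.1187]
orientation: [3.138, -0.003, 1.18]
wrist_force: [0.1, 0.6, -0.2]
gripper_width: 0.0024
```

```bash
cat >> h.py <<'E'
def arc(a,gap=0,z=.063):
    a=np.radians(a); t=np.array([-np.sin(a),np.cos(a)])
    p=np.array([-100.75,74])+42*np.array([np.cos(a),np.sin(a)])-(16.5+gap)*t
    gon(p[0],p[1],z,a+np.pi/2)
E
python3 -c "
from h import *
arc(-99,8,.11)"
```

```text
now in nest [-52.1 -66.2] F [ 0.1  0.6 -0.2] w 0.002
t 13.47 pos [568.6 -13.6 118.7] rpy [ 3.138e+00 -3.000e-03  1.180e+00]
shift [  51.6 -119.     8.4] turn [ 0.002 -0.005  1.225]
```

>>> {"op": "arm_command", "data": {"moves": [[[10,-24,0],[0.002,-0.005,0.18],-1],[[20,-48,0],[0.002,-0.005,0.36],-1],[[31,-72,0],[0.002,-0.005,0.54],-1],[[42,-96,0],[0.002,-0.005,0.72],-1],[[51.6,-119,0],[0.002,-0.005,0.9],-1]]}}

```text
time: 14.1
tool_pos: [0.4763, 0.0796, 0.1169]
orientation: [-3.141, 0.003, 0.281]
wrist_force: [0.3, -0.4, -0.3]
gripper_width: 0.0003
```

```bash
python3 -c "
from h import *
arc(-99,8,.11)
c=snap('top','top2')
a=cv2.imread('pics/top2.png')[140:270,190:330]; cv2.imwrite('pics/top2b.png',cv2.resize(a,None,fx=5,fy=4.5,interpolation=2))"
```

```text
now in nest [-133.4   36.8] F [ 0.3 -0.4 -0.3] w 0.0
t 14.1 pos [476.3  79.6 116.9] rpy [-3.141e+00  3.000e-03  2.810e-01]
shift [1.8 0.7 6.9] turn [0.    0.003 0.326]
```

View pics/top2b.png

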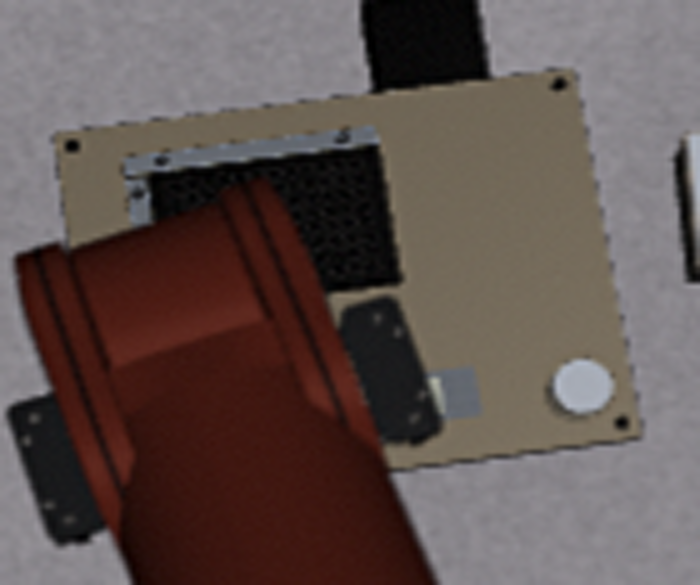

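The crop shows the plate tight against both bars: the far bar at (250,150) and the side bar at (140,200). I lower behind the post.

>>> {"op": "arm_command", "data": {"moves": [[[1,0,0],[0,0.003,0.17],-1],[[1,0,10],[0,0.003,0.326],-1],[[1,0,25],[0,0.003,0.326],-1],[[1,0,42],[0,0.003,0.326],-1],[[1,0,54],[0,0.003,0.326],-1]]}}

```text
time: 14.78
tool_pos: [0.4771, 0.0785, 0.0606]
orientation: [3.141, 0.002, -0.038]
wrist_force: [-0.1, -0.2, 1.0]
gripper_width: 0.0005
```

```bash
python3 -c "
from h import *
for a in (-99,-90,-82,-74): arc(a)"
```

```text
now in nest [-132.8   35.5] F [-0.1 -0.2  1. ] w 0.0
t 14.78 pos [477.1  78.5  60.6] rpy [ 3.141e+00  2.000e-03 -3.800e-02]
shift [ 9.1 -0.9 -2.4] turn [0.001 0.002 0.007]
now in nest [-132.8   35.5] F [-0.1 -0.2  1. ] w 0.0
t 14.78 pos [477.1  78.5  60.6] rpy [ 3.141e+00  2.000e-03 -3.800e-02]
shift [15.9  1.2 -2.4] turn [ 0.     0.002 -0.15 ]
now in nest [-132.8   35.5] F [-0.1 -0.2  1. ] w 0.0
t 14.78 pos [477.1  78.5  60.6] rpy [ 3.141e+00  2.000e-03 -3.800e-02]
shift [22.1  2.1 -2.5] turn [ 0.     0.002 -0.29 ]
now in nest [-132.8   35.5] F [-0.1 -0.2  1. ] w 0.0
t 14.78 pos [477.1  78.5  60.6] rpy [ 3.141e+00  2.000e-03 -3.800e-02]
shift [28.4  2.2 -2.5] turn [ 0.     0.002 -0.429]
```

>>> {"op": "arm_command", "data": {"moves": [[[4,0,-2.5],[0,0.002,0],-1],[[9,-0.5,-2.5],[0,0.002,0],-1],[[16,1,-2.5],[0,0.002,-0.15],-1],[[22,2,-2.5],[0,0.002,-0.29],-1],[[28,2,-2.5],[0,0.002,-0.43],-1]]}}

```text
time: 15.4
tool_pos: [0.5061, 0.0751, 0.0649]
orientation: [3.14, -0.001, 0.394]
wrist_force: [-2.0, -0.8, -0.4]
gripper_width: 0.0004
```

```bash
python3 -c "
from h import *
for a in (-67,-60,-53,-46,-40): arc(a)" | grep -v '^t'
```

```text
now in nest [-104.3   29. ] F [-2.  -0.8 -0.4] w 0.0
shift [4.6 1.4 1.9] turn [ 0.001 -0.001 -0.119]
now in nest [-104.3   29. ] F [-2.  -0.8 -0.4] w 0.0
shift [10.   2.5  1.9] turn [ 0.001 -0.001 -0.241]
now in nest [-104.3   29. ] F [-2.  -0.8 -0.4] w 0.0
shift [15.5  2.9  1.9] turn [ 0.001 -0.001 -0.363]
now in nest [-104.3   29. ] F [-2.  -0.8 -0.4] w 0.0
shift [21.   2.6  1.9] turn [ 0.001 -0.001 -0.486]
now in nest [-104.3   29. ] F [-2.  -0.8 -0.4] w 0.0
shift [25.6  1.8  1.9] turn [ 0.001 -0.001 -0.59 ]
```

Contact with about 2 N along the push; the post is moving.

>>> {"op": "arm_command", "data": {"moves": [[[5,1.4,1.5],[0,0,-0.12],-1],[[10,2.5,1.5],[0,0,-0.24],-1],[[15.5,3,1.5],[0,0,-0.36],-1],[[21,2.6,1.5],[0,0,-0.49],-1],[[25.5,1.8,1.5],[0,0,-0.59],-1]]}}

```text
time: 16.02
tool_pos: [0.5306, 0.083, 0.0635]
orientation: [3.139, -0.0, 0.983]
wrist_force: [-1.6, -1.6, -0.6]
gripper_width: 0.0005
```

```bash
python3 -c "
from h import *
for a in (-36,-33,-31,-29,-27): arc(a)" | grep -v '^t'
```

```text
now in nest [-79.1  34. ] F [-1.6 -1.6 -0.6] w 0.001
shift [3.1 0.8 0.5] turn [ 0.002 -0.    -0.071]
now in nest [-79.1  34. ] F [-1.6 -1.6 -0.6] w 0.001
shift [5.4 1.4 0.5] turn [ 0.002 -0.    -0.124]
now in nest [-79.1  34. ] F [-1.6 -1.6 -0.6] w 0.001
shift [7.  1.8 0.5] turn [ 0.002 -0.    -0.159]
now in nest [-79.1  34. ] F [-1.6 -1.6 -0.6] w 0.001
shift [8.5 2.1 0.5] turn [ 0.002 -0.    -0.193]
now in nest [-79.1  34. ] F [-1.6 -1.6 -0.6] w 0.001
shift [10.1  2.3  0.5] turn [ 0.002 -0.    -0.228]
```

>>> {"op": "arm_command", "data": {"moves": [[[3,1,0],[0,0,-0.07],-1],[[5.5,1.4,0],[0,0,-0.12],-1],[[7,1.8,0],[0,0,-0.16],-1],[[8.5,2,0],[0,0,-0.19],-1],[[8.5,2,0],[0,0,-0.19],-1]]}}

```text
time: 16.65
tool_pos: [0.5366, 0.0892, 0.0632]
orientation: [3.14, -0.0, 1.17]
wrist_force: [-0.3, -2.4, 0.7]
gripper_width: 0.0005
```

```bash
python3 -c "
from h import *
for a in (-29,-27,): arc(a)" | grep -v '^t'
```

```text
now in nest [-72.5  39.5] F [-0.3 -2.4  0.7] w 0.0
shift [-0.1  0.6  0.2] turn [ 0.002 -0.    -0.007]
now in nest [-72.5  39.5] F [-0.3 -2.4  0.7] w 0.0
shift [1.4 1.1 0.2] turn [ 0.002 -0.    -0.042]
```

>>> {"op": "arm_command", "data": {"moves": [[[0.5,0.1,0],[0,0,-0.01],-1],[[1,0.2,0],[0,0,-0.02],-1],[[1.5,0.3,0],[0,0,-0.03],-1],[[2,0.5,0],[0,0,-0.04],-1],[[2,0.5,0],[0,0,-0.04],-1]]}}

```text
time: 17.27
tool_pos: [0.5371, 0.0894, 0.063]
orientation: [3.14, 0.002, 1.209]
wrist_force: [-2.1, -7.7, 5.5]
gripper_width: 0.0008
```

```bash
python3 -c "
from h import *
for a in (-29,-27,): arc(a)" | grep -v '^t'
```

```text
now in nest [-71.9  39.7] F [-2.1 -7.7  5.5] w 0.001
shift [-0.5  0.1  0. ] turn [0.001 0.002 0.032]
now in nest [-71.9  39.7] F [-2.1 -7.7  5.5] w 0.001
shift [0.9 0.7 0. ] turn [ 0.001  0.002 -0.003]
```

>>> {"op": "arm_command", "data": {"moves": [[[-3,0,0],[0,0,0],-1],[[-8,0,0],[0,0,0],-1],[[-15,0,0],[0,0,0],-1],[[-15,0,-30],[0,0,0],-1],[[-15,0,-70],[0,0,0],-1]]}}

```text
time: 17.9
tool_pos: [0.531, 0.0766, 0.1329]
orientation: [-3.141, 0.0, 1.21]
wrist_force: [0.2, -0.6, 0.8]
gripper_width: 0.0003
```

```bash
python3 -c "
from h import *
gon(-115,-60,.22,0)"
```

```text
now in nest [-79.4  27.6] F [ 0.2 -0.6  0.8] w 0.0
t 17.9 pos [531.   76.6 132.9] rpy [-3.141  0.     1.21 ]
shift [-94.3   8.1 -87. ] turn [-1.000e-03  1.000e-03  1.098e+00]
```

>>> {"op": "arm_command", "data": {"moves": [[[-19,2,-18],[0,0,0.18],-1],[[-38,3,-36],[0,0,0.36],-1],[[-57,5,-54],[0,0,0.54],-1],[[-76,6,-70],[0,0,0.72],-1],[[-94,8,-87],[0,0,0.9],-1]]}}

```text
time: 18.52
tool_pos: [0.5057, -0.0144, 0.2204]
orientation: [3.141, -0.001, 0.304]
wrist_force: [1.4, -0.1, -0.2]
gripper_width: 0.0007
```

>>> {"op": "arm_command", "data": {"moves": [[[0,0,0],[0,0,0.15],-1],[[0,0,0],[0,0,0.2],-1],[[0,0,0],[0,0,0.2],-1],[[0,0,0],[0,0,0.2],-1],[[0,0,0],[0,0,0.2],-1]]}}

```text
time: 19.15
tool_pos: [0.5062, -0.0137, 0.2199]
orientation: [3.141, -0.001, 0.111]
wrist_force: [-0.0, 0.0, 0.0]
gripper_width: 0.0003
```

```bash
python3 - <<'E'
from h import *
c=snap('wrist','w4'); gon(-115,-60,.22,0)
a=cv2.imread('pics/w4.png'); cv2.imwrite('pics/w4b.png',cv2.resize(a,(800,600),interpolation=2))
E
```

```text
now in nest [-114.2  -59.3] F [-0.2  0.2  0.5] w 0.0
t 19.2 pos [506.2 -13.7 219.9] rpy [ 3.141e+00 -1.000e-03  1.100e-01]
shift [-0.8  0.7 -0.1] turn [ 0.    -0.001 -0.002]
```

View pics/w4b.png

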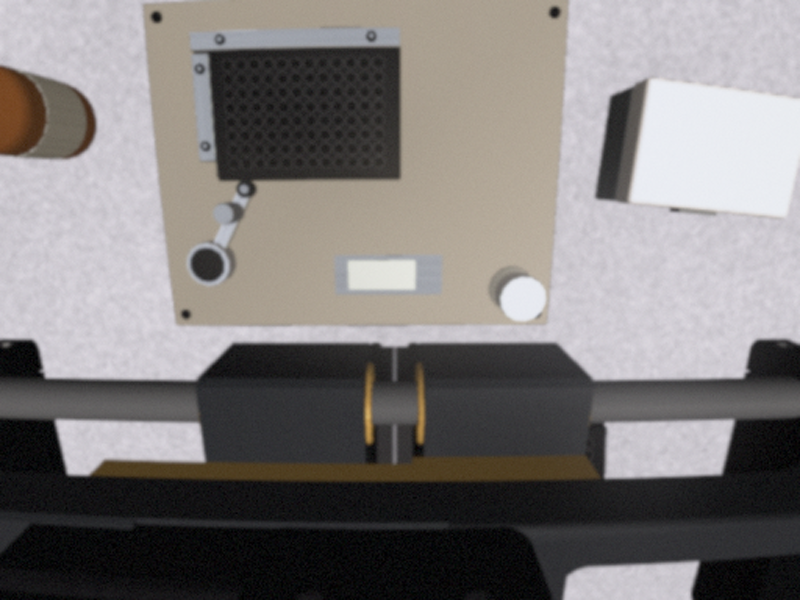

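The plate's top spans (213–400, 48–180), flush on both bars, and the roller at (246,189) touches its near side. The jar, bottle and tip box stand. One numeric check follows.

```bash
python3 - <<'E'
from h import *
c=load('w4'); g=cv2.cvtColor(c['frame'],cv2.COLOR_RGB2GRAY).astype(np.float32); k=.64
E=lambda p,q,z,h=4: edge(g,np.array(p)*k,np.array(q)*k,c,z,h=h)
dl=E((150,60),(173,270),.045); db=E((200,325),(500,324),.045); dr=E((566,60),(551,260),.045)
y=np.mean([ang(dl),ang(db),ang(dr)]); A=np.array([[np.cos(y),-np.sin(y)],[np.sin(y),np.cos(y)]])
n=(meet(db,dl)-A@[-.152,.112]+meet(db,dr)-A@[-.152,-.178])/2
pl=[E((225,48),(390,48),.0594,3),E((400,60),(400,170),.0594),E((265,180),(390,179),.0594),E((212,60),(216,170),.0594,3)]
C=np.array([meet(pl[i],pl[(i+1)%4]) for i in range(4)])
print('yaw',y,'nest',n,'plate ang',[round(ang(l,y),4) for l in pl],'centre',((C.mean(0)-n)@A*1e3).round(1),'sides',np.linalg.norm(C-np.roll(C,1,0),axis=1).round(4))
for m,p,z in(('pivot',(209,264),.062),('roller',(246,189),.0575),('jar',(522,298),.083)): print(m,((ray(c,np.array(p)*k,z)[0,:2]-n)@A*1e3).round(1))
E
```

```text
yaw 0.11663274 nest [0.61327459 0.05751151] plate ang [np.float32(-0.004), np.float32(0.0013), np.float32(-0.0009), np.float32(-0.007)] centre [-1.2 -0.6] sides [0.1245 0.0834 0.1252 0.0838]
pivot [-100.6   72.6]
roller [-49.1  43.2]
jar [-121.5 -144.9]
```

```bash
python3 -c "
from h import *
bot.job_done(); print(bot.state()['time'])"
```

```text
the job is handed in; nothing more can be done
the job is handed in; nothing more can be done
```

The plate is in its corner against both stop bars, the clamp is closed on it, and I handed the job in at about 19 s of the 64 s allowed. No verdict was reported.

I pushed the plate along y to about 2 mm short of the side stop. Then I pushed it along x until it stalled on the far stop at about 8 N, and along y again until it stalled on the side stop at about 8 N. After that I swung the clamp by its post until the roller pressed with about 8 N on the hand. I then backed the hand off and raised it clear.

**Plate:** the last wrist image put its centre at (-1.2, -0.6) mm from the nest, within about 0.007 rad of square. That is inside the limits, and the calibration is only good to about 2 mm.

**Clamp:** the roller centre measured x = -49.1 mm from the nest, about -48 mm from the plate's measured centre. In the image it touches the plate's side. I could not measure the roller's force with the hand away; I inferred it from the stall force and the stiff pivot.

**Bystanders:** the jar measured within 2 mm of its first position. The bottle and tip box look unmoved in the images, but I did not measure them again.

**Disagreements:** my measured clamp pivot y was 72.6 mm on the last check (70.7 mm on the first) against the given 74 mm. I put this down to hand-picked pixels and calibration.

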